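# Set the heated-lid height of a thermal cycler with a setting blade

## Task

Set the heated-lid height of this thermal cycler with the setting blade: slide the blade flat along the sample block, straight in under the heated plate for at least half its length, let go, and turn the wheel on the lid until the plate nips the blade so that it takes a light but definite pull of about 5 N to draw it out. Draw it out by the handle, feeling that drag, and lay it flat back on the rubber mat. Never force or jam the blade (25 N at most), and leave the other things alone.

Things in the scene. Friction and masses are not known exactly. Their poses are not given: they have to be found in the camera images.
- cycler: White thermal cycler, fixed, 340 mm deep (x) by 250 wide (y). Origin: centre of underside. +x points from the low sloped console at the front to the lid hinge at the back. Deck 120 mm high, console lower. The closed lid head, 100 deep, 130 wide, stands over the sample block from 166 to 222 mm height, its front face at x = +7 mm; the gap under it is open to the front and sides.
- gap_mouth (a point): Fixed point in the gap, under the middle of the heated plate's front edge, 139 mm above the bench (cycler x = +13 mm, y = 0). Its +x points straight into the gap, as the cycler's. The block top lies 2.8 to 4 mm below this point; the heated plate's underside starts 1.0 to 4.8 mm above it. The plate is black, 84 mm deep, 118 wide, 12 thick.
- wheel_grip (a point): On the vertical axis of the round black lid-height wheel (44 mm across, 28 high); 246 mm above the bench, 10 under the wheel's top, 24 above the lid. Clockwise from above lowers the heated plate 4.5 mm per rad, anticlockwise raises it; it stays where left (friction 0.12 N m), up to 1.5 rad to turn. The plate hangs on springs: it lifts at 1.5 N, then 4 N per mm.
- block: Plain aluminium sample block, fixed in the cycler's deck, 98 mm deep (x) by 134 wide (y), axes as the cycler's. Origin: centre of its underside, 30 mm below its flat top (135 to 136.2 mm above the bench, 15 mm above the deck). Its front edge lies 12 mm in front of the heated plate's, so a 12 mm ledge of its top is open from above.
- blade: Setting blade, loose, 65 to 85 g, lying flat: grey handle 60 mm long (x), 16 wide, 14 high; flat steel blade 120 long, 20 wide, 3 thick, in line and flush with the handle's underside. Origin: centre of the handle's underside; +x along the blade (30 mm: handle end, 150 mm: tip); balance point x = 68 mm. Nipped, it drags with about 1.2 times the plate's force.
- blade_tip (a point): Middle of the blade's tip, 150 mm from the handle centre along the blade, 1.5 mm above its underside. The blade tips a little in the fingers: play felt by moving the held handle up to a 1.5 N touch and down to a 1 N touch reads about 1 mm too large.
- mat: Flat dark rubber mat, fixed, 160 mm (x) by 260 (y) and 3 thick, on which the blade lies at the start. Origin: centre of its underside.
- tube_rack: White tube rack, 85 x 125 x 30 mm, a bystander. Origin: centre of its underside.
- tip_box: Grey pipette-tip box with clear lid, 85 x 125 x 63 mm, a bystander. Origin: centre of its underside.
- reagent_bottle: Small reagent bottle, 40 mm across and 75 high, a bystander. Origin: centre of its underside.

How it is judged:
By the outcome, as a careful person would: the job done as asked, in the order asked, and still so for the second after the job is handed in, with the robot touching nothing.
It also fails if it takes over 72 s, if anything falls off the work surface, if the arm or the gripper's body presses on something with over 40 N, if the wrist force passes 120 N, or if a joint passes its speed limit or range.

## Robot

A 6-joint arm with a two-finger parallel gripper is mounted at the origin on the work surface. World frame = base frame: x ahead of the robot, y to its left, z up, the work surface at z = 0. Lengths are in m, angles in rad, forces in N, time in s.
With the tool pointing down it reaches from about 0.225 to 0.875 m from the base axis. Payload 3.4 kg.
Tool frame: the origin (TCP) lies midway between the tips of the shut fingers; the grasp point (between the pads) lies 19 mm behind it (ctrl.pinch_z is the distance from the TCP to the grasp point, in m); z points along the fingers, y is the line along which they close (so a half turn about z gives the same grasp; the last joint's range is limited). The gripper opens to 85 mm and grips with 20 to 120 N. Pads are 22 mm wide; open, the fingers measure 114 mm over their backs; the gripper's body (76 mm by 85 mm) begins 54 mm behind the grasp point. The pads swing forward as they close: fully open they stand 13 mm farther back than shut.
Start: joints at [1.169, 0.276, 1.505, -0, 1.361, -0.121], TCP at [0.159, 0.553, 0.231] pointing down, gripper open.
Joint ranges: [-2.89, 2.89], [-0.75, 2.08], [0.22, 2.7], [-1.18, 4.32], [0.11, 2.71], [-2.7, 2.7]. Speed limits (rad/s): [2.57, 2.57, 3.14, 3.14, 3.14, 3.14].

## Interface

Orientations are given as [roll, pitch, yaw] about the fixed x, y, z axes, in that order (R = Rz(yaw) Ry(pitch) Rx(roll)).
In Python, from cell import ctrl gives the robot as it stands.
- The arm moves only by the shell command python3 -m creep 'ROWS' [FORCE]. ROWS is JSON, a list of rows, each an object of numbers: "grip": the closure, from -1 (fully open) to 1 (shut); "dx", "dy", "dz": the shift along the tool's x, y, z in mm; "turn": the turn about the tool's z in degrees. A call has 1 to 10 rows; each row shifts and turns the commanded pose from where the row before left it, along the tool's axes as they then stand; what a row does not reach is not made up. A row lasts 1/8 s, in which the tool goes at most 62.5 mm and 10.7 degrees, less where a joint would pass 70% of its speed; a pose out of reach is approached as far as the arm can. A call is refused whole if a number of a shift passes 62.5 or a number of a turn 10.7, either way. A call with a gripper value outside its range is refused whole. The fingers move at their own pace and stop on an object; FORCE is the grip in N (left out, the last holds). Time passes only in rows, so rows that do not move let the fingers close. It gives the time, the measured TCP pose, the force, the opening and the grip force at its end, in the units of the state.
- ctrl.observe(): the state, without advancing time (a new reading comes with each control period).
- ctrl.snapshot(name): name is "scene" or "side" or "wrist"; returns a dict with "img" (400x640x3 uint8, red, green, blue), "z_map" (400x640 float32, m along the optical axis (not along the pixel's ray), 0 where there is no reading), "fx", "fy", "cx", "cy" (pixels), "k1" (the pictures are not rectified: a ray, as slopes to the right and down, at radius r is drawn at 1 + k1 r^2 times it, then the intrinsics apply), "world_to_cam" (4x4, takes a point from world to camera coordinates). Camera axes: x right, y down, z forward; pixel columns grow to the right and rows downward; lengths in m; the calibration is good to about 2 mm. A picture is of the moment at which its call begins.
- ctrl.job_done(): hands the job in; it is judged then, once.
The state is a dict: "time": time; "q": joint angles; "qd": joint speeds; "tau": joint torques, N m; "position": TCP position; "tool_rot": TCP orientation; "contact_force": force on the tool from outside, world axes, zero at the start; "torque": the same for the moment, N m; "width": opening from 0.0 (shut) to 1.0 (fully open); "gripper_force": force on a finger pad.
Only numpy, scipy, OpenCV 4.12 (cv2) and the standard library are available. Lean on these libraries where they do the work, as an engineer would, in place of code of your own. Each camera call takes 0.05 s, during which the arm holds its last target. There are 200 camera calls.

## Working session

There is one attempt and no reset: what is moved stays moved. The work goes in short steps, Python scripts to look and compute and a shell command to move; the robot and the scene stay as the last step left them, time stands still between calls to the robot, and variables do not carry over. Pictures are saved under pics/ and viewed, at most 10 in all, crops included, and the job is handed in when it is done.

```bash
mkdir -p pics; ls; cat > h.py <<'E'
import numpy as np, cv2
from cell import ctrl
def snap(n,f=None):
    s=ctrl.snapshot(n)
    np.savez('last_%s.npz'%n,**{k:np.asarray(v) for k,v in s.items()})
    if f: cv2.imwrite('pics/'+f,s['img'][:,:,::-1])
    return s
def load(n): return np.load('last_%s.npz'%n)
def ray(s,u,v):
    x,y=(u-float(s['cx']))/float(s['fx']),(v-float(s['cy']))/float(s['fy'])
    k=float(s['k1']); a,b=x,y
    for _ in range(20):
        r=a*a+b*b; a,b=x/(1+k*r),y/(1+k*r)
    return np.array([a,b,1.])
def world(s,p): 
    T=np.linalg.inv(s['world_to_cam']); return T[:3,:3]@p+T[:3,3]
def depthpt(s,u,v):
    w=s['z_map'][int(v)-1:int(v)+2,int(u)-1:int(u)+2]; w=w[w>0]
    return world(s,ray(s,u,v)*np.median(w)) if len(w) else None
def onplane(s,u,v,z):
    T=np.linalg.inv(s['world_to_cam']); d=T[:3,:3]@ray(s,u,v); o=T[:3,3]
    return o+d*(z-o[2])/d[2]
def tri(obs):
    A=np.zeros((3,3)); b=np.zeros(3)
    for s,u,v in obs:
        T=np.linalg.inv(s['world_to_cam']); d=T[:3,:3]@ray(s,u,v); d/=np.linalg.norm(d)
        P=np.eye(3)-np.outer(d,d); A+=P; b+=P@T[:3,3]
    return np.linalg.solve(A,b)
E
python3 - <<'E'
from h import *
for n in('scene','side','wrist'):
    s=snap(n,n+'0.png'); print(n,s['fx'],s['k1'],world(s,np.zeros(3)))
print(ctrl.observe(),ctrl.pinch_z)
E
```

```text
pics
scene 365.0957481857613 -0.044951776569204786 [ 0.87808589 -0.5086034   0.83353833]
side 422.1203350256468 -0.05369912092484182 [ 0.09229936 -0.86329734  0.82341584]
wrist 303.9623831965169 -0.0044606277163338265 [0.08924178 0.57335931 0.3730453 ]
{'time': 0.15, 'q': array([ 1.16897012e+00,  2.76458395e-01,  1.50579727e+00, -2.60212036e-06,
        1.36069847e+00, -1.20978216e-01]), 'qd': array([ 0.00078764, -0.00223366, -0.00235416,  0.00055259, -0.00050088,
       -0.00030988]), 'tau': array([ 1.50912914e-03, -4.17146695e+01, -2.46029681e+01,  2.31683689e-04,
        7.51295476e-03, -3.70360254e-06]), 'position': array([0.1592212 , 0.55213036, 0.23065144]), 'tool_rot': array([-3.14024081e+00, -1.61783136e-04,  2.86074510e+00]), 'contact_force': array([-0.36585242, -0.25453406, -0.02685418]), 'torque': array([-0.04993907, -0.02986199,  0.00592921]), 'gripper_force': 0.0, 'width': 0.9985896703690677} 0.0187
```

View pics/scene0.png

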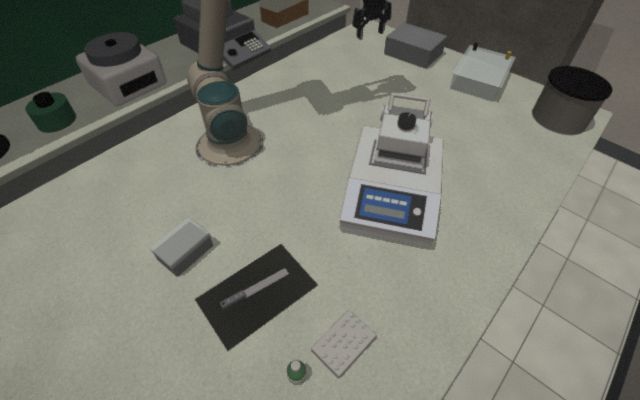

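View pics/side0.png

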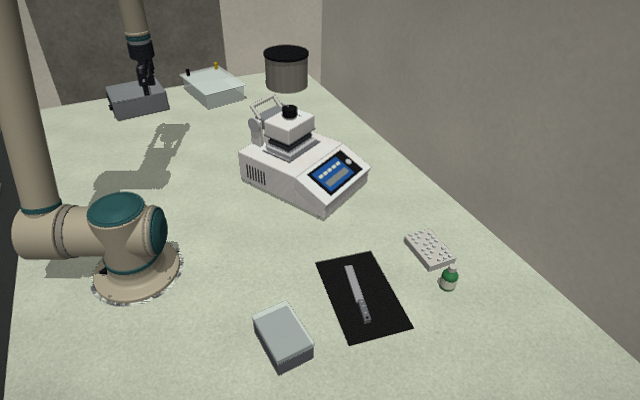

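The scene view shows the blade at about (222,304)–(288,271) on the mat, and the cycler at about (395,185) with its wheel at (407,121). In the side view the blade runs from (366,321) to (349,266), and the wheel is at (289,112). Next I'll enlarge both.

```bash
python3 - <<'E'
from h import *
def crop(n,x,y,w,h,k): 
    c=cv2.resize(load(n)['img'][y:y+h,x:x+w,::-1],None,fx=k,fy=k,interpolation=cv2.INTER_CUBIC); return c
a=np.vstack([crop('scene',210,255,95,70,4)[:, :380],crop('side',320,255,95,75,4)])
b=np.vstack([crop('scene',350,90,100,75,4)[:, :400],crop('side',240,92,100,70,4)])
H=min(a.shape[0],b.shape[0]); print(a.shape,b.shape)
cv2.imwrite('pics/c1.png',np.hstack([a[:580],b[:580]]))
s=load('scene')
for u,v in((407,118),(395,125),(425,128),(400,155),(400,165),(380,180),(430,180),(250,320)): print(u,v,depthpt(s,u,v).round(4))
E
```

```text
(580, 380, 3) (580, 400, 3)
407 118 [0.5268 0.2203 0.2558]
395 125 [0.4999 0.214  0.2225]
425 128 [0.5651 0.261  0.2204]
400 155 [0.5438 0.193  0.1551]
400 165 [0.5557 0.1824 0.1323]
380 180 [0.5432 0.1086 0.1203]
430 180 [0.6435 0.2005 0.1208]
250 320 [ 0.5331 -0.3643  0.0035]
```

View pics/c1.png

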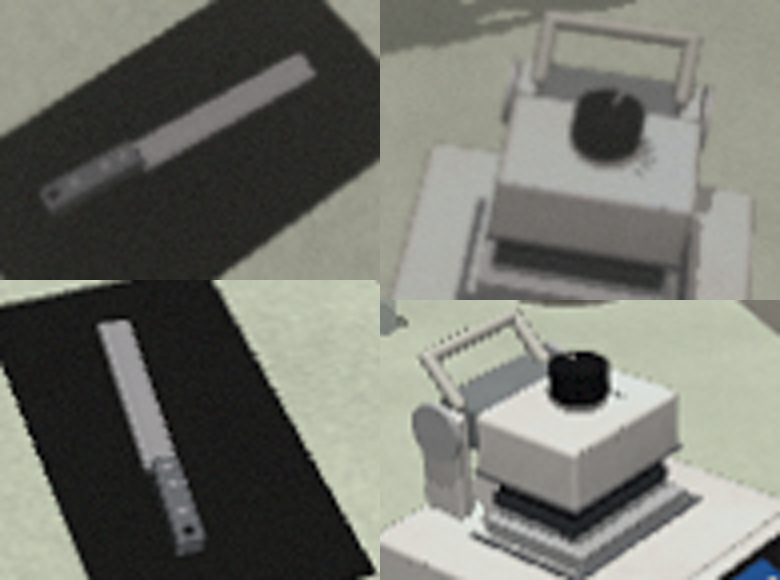

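The crop shows the following, with the scene crop offset at (210,255)/4 and the side crop at (320,255)/4:
- **Blade tip corners:** (305,55) and (316,75) in the scene crop, (98,44) and (130,41) in the side crop.
- **Handle end:** near (47,199) in the scene crop and (190,267) in the side crop.
- **Wheel top:** about (608,115) in the scene crop and (578,365) in the side crop.

```bash
python3 - <<'E'
from h import *
S,D=load('scene'),load('side')
f=lambda o,p:(o[0]+(p[0]+.5)/4-.5,o[1]+(p[1]+.5)/4-.5)
sc=lambda x,y:(S,*f((210,255),(x,y))); sd=lambda x,y:(D,*f((320,255),(x,y)))
sc2=lambda x,y:(S,*f((350,90),(x-380,y))); sd2=lambda x,y:(D,*f((240,92),(x-380,y-300)))
def rep(n,a,b,z):
    print(n,'tri',tri([a,b]).round(4),'planes',onplane(*a,z).round(4),onplane(*b,z).round(4))
rep('tip',sc(310,65),sd(114,43),.006)
rep('junction blade',sc(140,160),sd(158,186),.006)
rep('handle end top',sc(46,196),sd(190,265),.017)
rep('wheel top',sc2(608,113),sd2(578,364),.256)
# clouds
def cloud(s,lo,hi,box):
    z=s['z_map']; P=[]
    vv,uu=np.nonzero(z>0)
    k=float(s['k1']);x=(uu-float(s['cx']))/float(s['fx']);y=(vv-float(s['cy']))/float(s['fy']);a,b=x.copy(),y.copy()
    for _ in range(10): r=a*a+b*b;a=x/(1+k*r);b=y/(1+k*r)
    zz=z[vv,uu];p=np.c_[a*zz,b*zz,zz];T=np.linalg.inv(s['world_to_cam']);p=p@T[:3,:3].T+T[:3,3]
    m=(p[:,2]>lo)&(p[:,2]<hi)&(p[:,0]>box[0])&(p[:,0]<box[1])&(p[:,1]>box[2])&(p[:,1]<box[3]); return p[m]
for n,s in(('scene',S),('side',D)):
    box=(.35,.8,-.05,.45)
    for nm,lo,hi in(('wheel',.245,.262),('lid',.217,.227),('deck',.115,.125)):
        c=cloud(s,lo,hi,box); r=cv2.minAreaRect(c[:,:2].astype(np.float32)*1000); print(n,nm,len(c),np.median(c[:,2]).round(4),r,c[:,:2].mean(0))
    c=cloud(s,.010,.022,(.35,.75,-.45,-.1));print('handle',len(c),np.median(c[:,2]),cv2.minAreaRect(c[:,:2].astype(np.float32)*1000))
E
```

```text
tip tri [ 0.5043 -0.2137  0.0051] planes [ 0.505  -0.2146  0.006 ] [ 0.5038 -0.2138  0.006 ]
junction blade tri [ 0.4734 -0.3289  0.0043] planes [ 0.4756 -0.3314  0.006 ] [ 0.4721 -0.3274  0.006 ]
handle end top tri [ 0.4569 -0.3878  0.0139] planes [ 0.4577 -0.387   0.017 ] [ 0.4558 -0.391   0.017 ]
wheel top tri [0.5237 0.2243 0.255 ] planes [0.5259 0.2198 0.256 ] [0.5237 0.2269 0.256 ]
scene wheel 321 0.2511 ((511.6280212402344, 280.5557861328125), (107.98483276367188, 144.4728546142578), 44.609771728515625) [0.50385066 0.26163166]
scene lid 981 0.2218 ((514.1463623046875, 245.67919921875), (144.237060546875, 143.12879943847656), 29.215726852416992) [0.52568268 0.22279288]
scene deck 3261 0.1201 ((529.8272705078125, 215.41432189941406), (248.08592224121094, 256.9986572265625), 28.267179489135742) [0.54589419 0.18498051]
handle 366 0.017662541753249827 ((601.9030151367188, -293.3056640625), (201.73348999023438, 297.18341064453125), 88.3468017578125)
side wheel 230 0.2527 ((500.3227233886719, 263.7526550292969), (105.94538116455078, 137.542724609375), 28.579313278198242) [0.49898508 0.26100937]
side lid 672 0.2229 ((510.04119873046875, 245.1162872314453), (147.3811798095703, 147.77809143066406), 27.35975456237793) [0.50590339 0.22873566]
side deck 1852 0.1225 ((531.7144775390625, 209.45428466796875), (252.41310119628906, 265.54833984375), 28.513763427734375) [0.5191505  0.15995448]
handle 413 0.01716438146046162 ((590.1158447265625, -307.206787109375), (315.842041015625, 195.9972686767578), 4.053471565246582)
```

```bash
python3 -m creep '[{"turn":9.9,"dz":-10},{"turn":9.9,"dz":-10},{"turn":9.9,"dz":-10},{"turn":9.9,"dz":-10},{"turn":9.9,"dz":-10},{"turn":9.9,"dz":-10},{"turn":9.9,"dz":-10},{"turn":9.9},{"turn":10}]'
python3 -m creep '[{"dx":-44,"dy":30},{"dx":-44,"dy":30},{"dx":-44,"dy":30},{"dx":-44,"dy":30},{"dx":-44,"dy":30},{"dx":-44,"dy":30},{"dx":-44,"dy":30},{"dx":-44,"dy":30},{"dx":-44,"dy":30}]'
python3 -m creep '[{"dx":-44,"dy":30},{"dx":-44,"dy":30},{"dx":-44,"dy":30},{"dx":-44,"dy":30},{"dx":-44,"dy":30},{"dx":-44,"dy":30,"dz":25},{"dx":-44,"dy":30,"dz":25},{"dx":-44,"dy":30,"dz":25},{"dx":-44,"dy":30,"dz":25},{}]'
python3 - <<'E'
from h import *
s=snap('wrist','w1.png'); o=ctrl.observe(); print(o['position'],o['tool_rot'],world(s,np.zeros(3)),np.linalg.inv(s['world_to_cam'])[:3,2])
E
```

```text
[0.15922756 0.55220059 0.23076617] [-3.14048484e+00 -1.40005168e-04  2.86079534e+00] [0.08925942 0.57340066 0.37315718] [ 0.27602131 -0.08097252 -0.95773466]schema error: expected keys grip, dx, dy, dz, turn
schema error: expected keys grip, dx, dy, dz, turn
schema error: expected keys grip, dx, dy, dz, turn
```

View pics/w1.png

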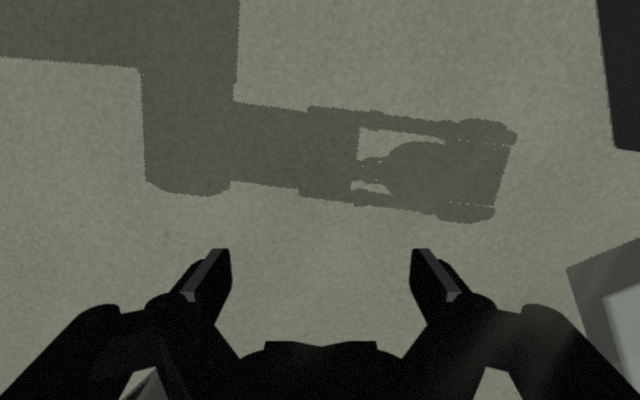

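The arm hasn't moved, because every row needs all five keys. This view shows only bench, the gripper's shadow and the fingers at (205,290) and (435,290).

```bash
python3 -m creep '[{"grip":-1,"dx":0,"dy":0,"dz":-10,"turn":9.9},{"grip":-1,"dx":0,"dy":0,"dz":-10,"turn":9.9},{"grip":-1,"dx":0,"dy":0,"dz":-10,"turn":9.9},{"grip":-1,"dx":0,"dy":0,"dz":-10,"turn":9.9},{"grip":-1,"dx":0,"dy":0,"dz":-10,"turn":9.9},{"grip":-1,"dx":0,"dy":0,"dz":-10,"turn":9.9},{"grip":-1,"dx":0,"dy":0,"dz":-10,"turn":9.9},{"grip":-1,"dx":0,"dy":0,"dz":0,"turn":9.9},{"grip":-1,"dx":0,"dy":0,"dz":0,"turn":10}]'
python3 -m creep '[{"grip":-1,"dx":-44,"dy":30,"dz":0,"turn":0},{"grip":-1,"dx":-44,"dy":30,"dz":0,"turn":0},{"grip":-1,"dx":-44,"dy":30,"dz":0,"turn":0},{"grip":-1,"dx":-44,"dy":30,"dz":0,"turn":0},{"grip":-1,"dx":-44,"dy":30,"dz":0,"turn":0},{"grip":-1,"dx":-44,"dy":30,"dz":0,"turn":0},{"grip":-1,"dx":-44,"dy":30,"dz":0,"turn":0},{"grip":-1,"dx":-44,"dy":30,"dz":0,"turn":0},{"grip":-1,"dx":-44,"dy":30,"dz":0,"turn":0}]'
python3 -m creep '[{"grip":-1,"dx":-44,"dy":30,"dz":0,"turn":0},{"grip":-1,"dx":-44,"dy":30,"dz":0,"turn":0},{"grip":-1,"dx":-44,"dy":30,"dz":0,"turn":0},{"grip":-1,"dx":-44,"dy":30,"dz":0,"turn":0},{"grip":-1,"dx":-44,"dy":30,"dz":25,"turn":0},{"grip":-1,"dx":-44,"dy":30,"dz":25,"turn":0},{"grip":-1,"dx":-44,"dy":30,"dz":25,"turn":0},{"grip":-1,"dx":-44,"dy":30,"dz":25,"turn":0},{"grip":-1,"dx":-44,"dy":30,"dz":0,"turn":0},{"grip":-1,"dx":0,"dy":0,"dz":0,"turn":0}]'
python3 - <<'E'
from h import *
s=snap('wrist','w2.png'); o=ctrl.observe(); print(o['position'],o['tool_rot'],world(s,np.zeros(3)),np.linalg.inv(s['world_to_cam'])[:3,2],o['contact_force'])
E
```

```text
time: 1.32
position: [0.1593, 0.5524, 0.3012]
tool_rot: [-3.142, 0.0, 1.298]
contact_force: [-0.0, 0.9, -0.2]
width: 1.002
gripper_force: 0.0
time: 2.45
position: [0.3155, 0.0978, 0.3014]
tool_rot: [3.141, -0.001, 1.304]
contact_force: [1.5, -0.4, 0.2]
width: 0.997
gripper_force: 0.0
time: 3.7
position: [0.4722, -0.3575, 0.1998]
tool_rot: [-3.141, 0.001, 1.301]
contact_force: [0.2, 0.8, 0.2]
width: 0.999
gripper_force: 0.0
[ 0.47139419 -0.3550872   0.2001253 ] [-3.14008857e+00 -1.10275700e-03  1.30202721e+00] [ 0.49200158 -0.28612226  0.34223232] [-0.07619175 -0.27771582 -0.95763706] [-0.12672876  1.48164115 -0.01038578]
```

View pics/w2.png

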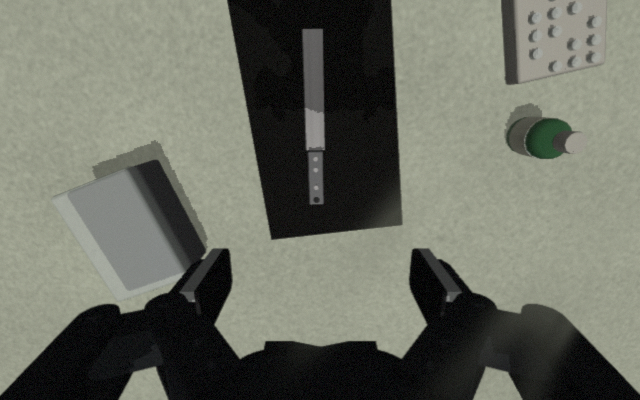

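The wrist view shows the blade tip's edge from (303,29) to (322,29), the blade/handle joint at (307–325,150), and the handle's top end at about (310–324,204). The tip box, bottle and rack stay clear to either side.

```bash
python3 - <<'E'
from h import *
W,S,D=load('wrist'),load('scene'),load('side')
f=lambda s,o,x,y:(s,o[0]+(x+.5)/4-.5,o[1]+(y+.5)/4-.5)
tip=(W,312.7,29); j=(W,316,150); he=(W,316.8,204)
print('tip',onplane(*tip,.006).round(4),'tri',tri([tip,f(S,(210,255),310,65),f(D,(320,255),114,43)]).round(4))
print('j6',onplane(*j,.006).round(4),'j17',onplane(*(W,315.6,151),.017).round(4))
print('he',onplane(*he,.017).round(4),'tri',tri([he,f(S,(210,255),46,196),f(D,(320,255),190,265)]).round(4))
print('depth',[depthpt(W,*p)[2].round(4) for p in((316,180),(315,100),(350,150),(313,60))])
E
```

```text
tip [ 0.5042 -0.2144  0.006 ] tri [ 0.5043 -0.214   0.0052]
j6 [ 0.475  -0.3307  0.006 ] j17 [ 0.4749 -0.3302  0.017 ]
he [ 0.4601 -0.3879  0.017 ] tri [ 0.458  -0.3882  0.0145]
depth [np.float64(0.017), np.float64(0.0059), np.float64(0.0033), np.float64(0.0058)]
```

```bash
cat >> h.py <<'E'
def state(n=12):
    P=[];F=[];R=[];M=[]
    for _ in range(n):
        o=ctrl.observe(); P.append(o['position']);F.append(o['contact_force']);M.append(o['torque']);R.append(np.unwrap([o['tool_rot'][2]])[0])
    return np.mean(P,0),np.mean(R),np.mean(F,0),np.mean(M,0),o
def delta(t,p,y):  # world target -> tool mm
    d=(np.array(t)-p)*1000; return np.round([d[0]*np.cos(y)+d[1]*np.sin(y),d[0]*np.sin(y)-d[1]*np.cos(y),-d[2]],1)
E
python3 - <<'E'
from h import *
W=load('wrist')
for p in((160,160),(200,240),(135,285)): print(depthpt(W,*p))
p,y,F,M,o=state(); print(p,y,F,o['time'],np.ptp([ctrl.observe()['position'] for _ in range(5)],0))
yt=1.322
print('turn deg',np.degrees(y-yt),delta((.4679,-.3573,.0045),p,yt))
E
```

```text
[ 0.3006039  -0.29526719 -0.00041375]
[ 0.30978303 -0.39848924  0.00433192]
[ 0.2559887  -0.40899257  0.06320551]
[ 0.47139419 -0.3550872   0.2001253 ] 1.302027209803939 [-0.12672876  1.48164115 -0.01038578] 3.75 [0. 0. 0.]
turn deg -1.1443565833345708 [ -3.   -2.8 195.6]
```

```bash
python3 -m creep '[{"grip":-0.1,"dx":-3,"dy":-3.3,"dz":30,"turn":-1.1},{"grip":-0.1,"dx":0,"dy":0,"dz":50,"turn":0},{"grip":-0.1,"dx":0,"dy":0,"dz":45,"turn":0},{"grip":-0.1,"dx":0,"dy":0,"dz":25,"turn":0},{"grip":-0.1,"dx":0,"dy":0,"dz":15,"turn":0},{"grip":-0.1,"dx":0,"dy":0,"dz":0,"turn":0},{"grip":-0.1,"dx":0,"dy":0,"dz":0,"turn":0}]'
python3 - <<'E'
from h import *
W=snap('wrist','w3.png')
p,y,F,M,o=state(); print(p,y,F,o['width'])
print(delta((.4679,-.3573,.0045),p,y))
E
```

```text
time: 4.62
position: [0.4682, -0.3562, 0.0376]
tool_rot: [3.139, 0.001, 1.323]
contact_force: [0.5, -0.3, -0.4]
width: 0.553
gripper_force: 0.0
[ 0.46830217 -0.3564094   0.03771416] 1.3234090273928147 [-0.28198921  0.54172422 -0.18689362] 0.5453951779083651
[-1.  -0.2 33.2]
```

View pics/w3.png

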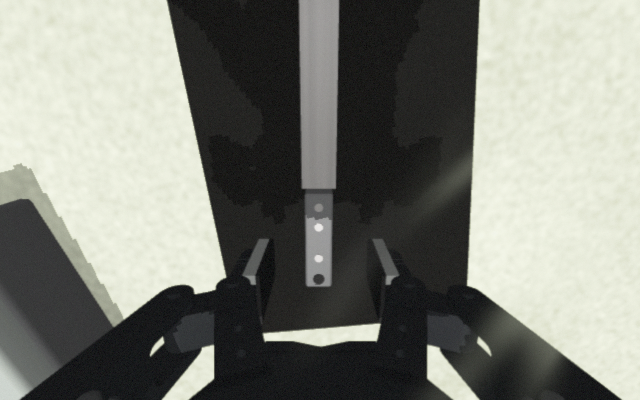

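The blade runs straight up the image at column 319, centred between the fingers at (258,270) and (383,270), so it is aligned with the tool x axis. I'll descend, grip and lift.

```bash
python3 -m creep '[{"grip":-0.1,"dx":-0.5,"dy":0,"dz":20,"turn":0},{"grip":-0.1,"dx":0,"dy":0,"dz":10,"turn":0},{"grip":-0.1,"dx":0,"dy":0,"dz":2,"turn":0},{"grip":1,"dx":0,"dy":0,"dz":0,"turn":0},{"grip":1,"dx":0,"dy":0,"dz":0,"turn":0},{"grip":1,"dx":0,"dy":0,"dz":0,"turn":0},{"grip":1,"dx":0,"dy":0,"dz":0,"turn":0},{"grip":1,"dx":0,"dy":0,"dz":0,"turn":0}]' 60
python3 - <<'E'
from h import *
p,y,F,M,o=state(); print(p,y,F,M,o['width'],o['gripper_force'],o['tool_rot'])
S,D=load('scene'),load('side')
import itertools
f=lambda o,p:(o[0]+(p[0]+.5)/4-.5,o[1]+(p[1]+.5)/4-.5)
sc2=lambda x,y:(S,*f((350,90),(x-380,y))); sd2=lambda x,y:(D,*f((240,92),(x-380,y-300)))
for n,a,b in(('frontleft lid',sc2(499,184),sd2(573,441)),('frontright',sc2(698,206),sd2(679,393))):
    print(n,tri([a,b]).round(4),onplane(*a,.222).round(4),onplane(*b,.222).round(4))
E
```

```text
time: 5.68
position: [0.4678, -0.3568, 0.0051]
tool_rot: [3.14, 0.001, 1.323]
contact_force: [-0.6, 0.5, 5.8]
width: 0.165
gripper_force: 61.1
[ 0.46781244 -0.35681569  0.00505982] 1.3231515192159926 [-0.63652763  0.52122255  5.76944717] [0.0278676  0.06468106 0.00791514] 0.16533538451157218 61.05102896690369 [3.14017201e+00 7.32450157e-04 1.32315152e+00]
frontleft lid [0.4928 0.1539 0.2267] [0.495  0.1495 0.222 ] [0.4976 0.1747 0.222 ]
frontright [0.6032 0.2175 0.2218] [0.6024 0.2195 0.222 ] [0.6024 0.214  0.222 ]
```

```bash
python3 -m creep '[{"grip":1,"dx":0,"dy":0,"dz":-15,"turn":0},{"grip":1,"dx":0,"dy":0,"dz":-40,"turn":0},{"grip":1,"dx":0,"dy":0,"dz":-50,"turn":-6},{"grip":1,"dx":0,"dy":0,"dz":-50,"turn":-8},{"grip":1,"dx":0,"dy":0,"dz":-50,"turn":-8},{"grip":1,"dx":0,"dy":0,"dz":-50,"turn":-8},{"grip":1,"dx":0,"dy":0,"dz":-40,"turn":-8},{"grip":1,"dx":0,"dy":0,"dz":0,"turn":-6.2}]'
python3 -m creep '[{"grip":1,"dx":20,"dy":22,"dz":0,"turn":0},{"grip":1,"dx":34,"dy":38,"dz":0,"turn":0},{"grip":1,"dx":34,"dy":38,"dz":0,"turn":0},{"grip":1,"dx":34,"dy":38,"dz":0,"turn":0},{"grip":1,"dx":34,"dy":38,"dz":0,"turn":0},{"grip":1,"dx":34,"dy":38,"dz":0,"turn":0},{"grip":1,"dx":34,"dy":38,"dz":0,"turn":0},{"grip":1,"dx":34,"dy":38,"dz":0,"turn":0},{"grip":1,"dx":34,"dy":38,"dz":0,"turn":0},{"grip":1,"dx":12,"dy":15,"dz":0,"turn":0}]'
python3 -m creep '[{"grip":1,"dx":0,"dy":0,"dz":0,"turn":0},{"grip":1,"dx":0,"dy":0,"dz":0,"turn":0},{"grip":1,"dx":0,"dy":0,"dz":0,"turn":0}]'
python3 - <<'E'
from h import *
s=snap('wrist')
p,y,F,M,o=state(); print(p,y,F,M,o['width'],o['gripper_force'],np.linalg.inv(s['world_to_cam']).round(4))
i=cv2.resize(s['img'][:,:,::-1],(800,500),interpolation=cv2.INTER_CUBIC); i=cv2.convertScaleAbs(i,alpha=1.2,beta=20); cv2.imwrite('pics/w4.png',i)
E
```

```text
time: 6.68
position: [0.4684, -0.3573, 0.3042]
tool_rot: [3.139, 0.008, 2.098]
contact_force: [0.1, 0.1, -1.2]
width: 0.168
gripper_force: 60.2
time: 7.92
position: [0.6105, 0.0802, 0.2994]
tool_rot: [3.142, -0.001, 2.098]
contact_force: [0.1, 0.0, -0.5]
width: 0.168
gripper_force: 60.2
time: 8.3
position: [0.6102, 0.0759, 0.2995]
tool_rot: [-3.141, 0.0, 2.093]
contact_force: [-0.6, -0.6, -0.9]
width: 0.167
gripper_force: 60.2
[0.61024186 0.07596032 0.29955594] 2.092695941088324 [-0.06002173  0.38524998 -0.83940994] [-0.01298299 -0.00777449  0.01395679] 0.16318312273590985 60.24075150489807 [[ 0.8666  0.4779  0.1438  0.574 ]
 [ 0.4991 -0.8298 -0.2497  0.1402]
 [-0.      0.2882 -0.9576  0.442 ]
 [ 0.      0.      0.      1.    ]]
```

View pics/w4.png

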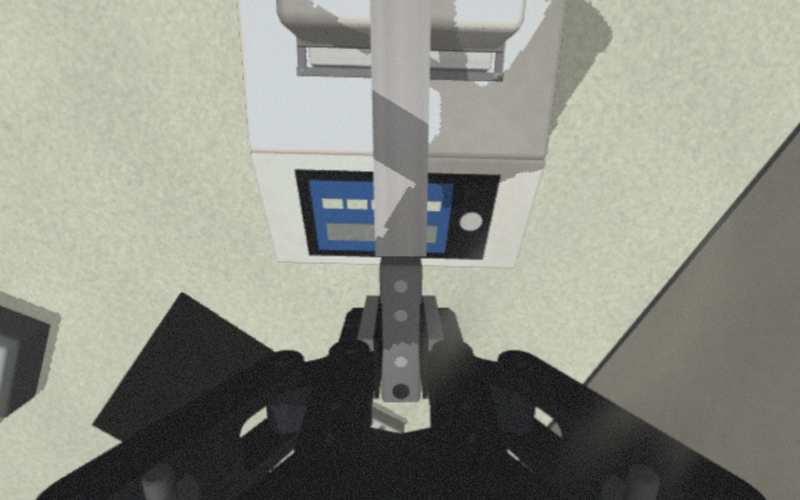

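The wrist view (scaled 1.25×) shows the deck front edge from (252,152) to (545,160), the block frame from (297,74) to (502,80), and the lid front between about (280,25) and (525,25). The blade is centred on columns 372–430. I'll take a second viewpoint 40 mm further forward and enlarge both.

```bash
cp last_wrist.npz last_wA.npz; python3 -m creep '[{"grip":1,"dx":15,"dy":0,"dz":0,"turn":0},{"grip":1,"dx":25,"dy":0,"dz":0,"turn":0},{"grip":1,"dx":0,"dy":0,"dz":0,"turn":0},{"grip":1,"dx":0,"dy":0,"dz":0,"turn":0}]'
python3 - <<'E'
from h import *
B=snap('wrist'); A=load('wA')
def c(s,x,y,w,h,k): return cv2.convertScaleAbs(cv2.resize(s['img'][y:y+h,x:x+w,::-1],None,fx=k,fy=k,interpolation=cv2.INTER_CUBIC),alpha=1.3,beta=10)
cv2.imwrite('pics/c2.png',np.vstack([c(A,185,0,265,75,3),c(B,185,0,265,120,3)]))
E
```

```text
time: 8.85
position: [0.5902, 0.1128, 0.2996]
tool_rot: [3.141, 0.001, 2.096]
contact_force: [-1.3, 0.2, -1.1]
width: 0.171
gripper_force: 60.2
```

View pics/c2.png

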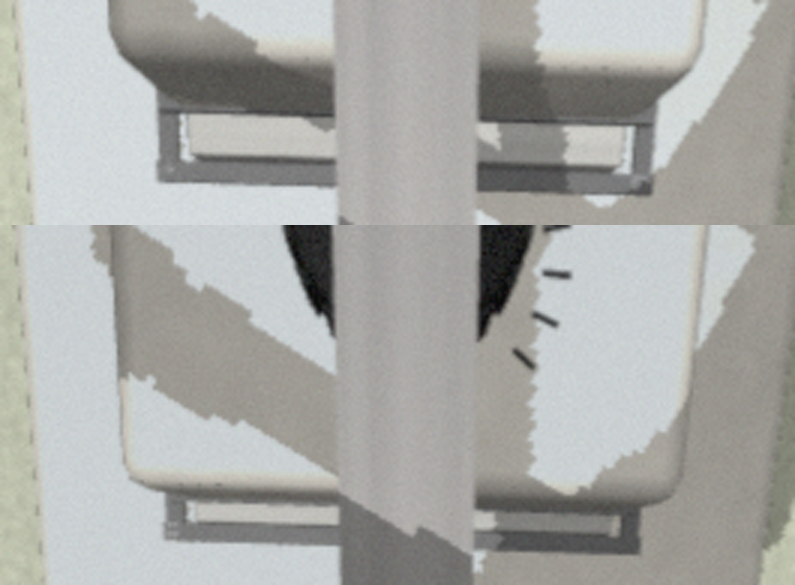

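Crop A (offset 185,0, 3×) shows the block's front top edge from (190,155) to (622,163) and the frame corners at (158,181) and (651,193). Crop B (y−225) shows the frame corners at (165,314) and (640,327) and the block edge from (195,297) to (618,307). The wheel is centred on column 407.

```bash
cp last_wrist.npz last_wB.npz; python3 - <<'E'
from h import *
A,B=load('wA'),load('wB')
g=lambda s,x,y:(s,185+(x+.5)/3-.5,(y+.5)/3-.5)
pts=dict(frL=(g(A,158,181),g(B,165,314),.12),frR=(g(A,651,193),g(B,640,327),.12),blL=(g(A,190,155),g(B,195,297),.1356),blR=(g(A,622,163),g(B,618,307),.1356))
R={}
for n,(a,b,z) in pts.items():
    q=[onplane(*a,z)[:2],onplane(*b,z)[:2]]; R[n]=q; print(n,tri([a,b]).round(4),*[v.round(4) for v in q])
for k in('fr','bl'):
    for i in(0,1):
        d=R[k+'R'][i]-R[k+'L'][i]; print(k,i,'len',np.linalg.norm(d).round(4),'yaw cyc',np.degrees(np.arctan2(d[1],d[0]))+90,'mid',(R[k+'R'][i]+R[k+'L'][i])/2)
# wheel via depth in B and A
p,y,F,M,o=state();print(p,y)
for s,n in((A,'A'),(B,'B')):
    z=s['z_map'];P=[]
    for v in range(0,120):
        for u in range(230,420):
            if z[v,u]>0:
                w=world(s,ray(s,u,v)*z[v,u])
                if .250<w[2]<.262:P.append(w)
    P=np.array(P);print(n,len(P), P.mean(0) if len(P) else '', cv2.minEnclosingCircle(P[:,:2].astype(np.float32)) if len(P) else '')
S=load('scene');z=S['z_map'];P=np.array([world(S,ray(S,u,v)*z[v,u]) for v in range(85,165) for u in range(350,450) if z[v,u]>0]);Q=P[(P[:,0]<.65)&(P[:,0]>.4)&(P[:,1]<.5)]
print('max z',np.sort(Q[:,2])[-20:])
W=Q[(abs(Q[:,2]-.256)<.003)&(np.hypot(Q[:,0]-.525,Q[:,1]-.222)<.04)];print(len(W),cv2.minEnclosingCircle(W[:,:2].astype(np.float32)),W[:,2].mean())
# lid front face from depth, scene
ff=Q[(Q[:,2]>.175)&(Q[:,2]<.205)]
print(len(ff)); np.save('ff.npy',ff)
E
```

```text
frL [0.4824 0.1363 0.118 ] [0.4829 0.1363] [0.4829 0.1366]
frR [0.6243 0.2137 0.1188] [0.6239 0.2133] [0.6242 0.2137]
blL [0.4922 0.148  0.1345] [0.4926 0.1481] [0.4924 0.1481]
blR [0.6097 0.2125 0.1381] [0.6089 0.2124] [0.6112 0.2135]
fr 0 len 0.1606 yaw cyc 118.65019199482336 mid [0.55337483 0.17483631]
fr 1 len 0.161 yaw cyc 118.6177713628033 mid [0.55355519 0.17517429]
bl 0 len 0.1329 yaw cyc 118.96601215190131 mid [0.55076699 0.18024281]
bl 1 len 0.1357 yaw cyc 118.83113444136495 mid [0.55177956 0.18080184]
[0.59041367 0.11243158 0.29947125] 2.0952981401398527
A 0  
B 691 [0.53070537 0.21976002 0.25511637] ((0.5268795490264893, 0.22388800978660583), 0.022725403308868408)
max z [0.25635352 0.25635571 0.25644897 0.25647103 0.25647422 0.25647621
 0.25653827 0.25655069 0.25665975 0.25673454 0.25676054 0.25686706
 0.25695129 0.25696278 0.25697126 0.25737525 0.25743968 0.25802697
 0.25811758 0.25842905]
141 ((0.524965763092041, 0.22304566204547882), 0.023219693452119827) 0.2551498694171943
455
```

```bash
python3 -m creep '[{"grip":1,"dx":0,"dy":-1.9,"dz":0,"turn":1.35},{"grip":1,"dx":-30,"dy":0,"dz":0,"turn":0},{"grip":1,"dx":-40,"dy":0,"dz":15,"turn":0},{"grip":1,"dx":-7,"dy":0,"dz":35,"turn":0},{"grip":1,"dx":0,"dy":0,"dz":45,"turn":0},{"grip":1,"dx":0,"dy":0,"dz":40,"turn":0},{"grip":1,"dx":0,"dy":0,"dz":19,"turn":0},{"grip":1,"dx":0,"dy":0,"dz":0,"turn":0},{"grip":1,"dx":0,"dy":0,"dz":0,"turn":0}]'
python3 - <<'E'
from h import *
p,y,F,M,o=state(); print(p,y,F,M,delta((.6257,.0440,.145),p,2.0717))
for n in('scene','side'): snap(n)
def c(s,x,y,w,h,k): return cv2.convertScaleAbs(cv2.resize(s['img'][y:y+h,x:x+w,::-1],None,fx=k,fy=k,interpolation=cv2.INTER_CUBIC),alpha=1.3,beta=10)
cv2.imwrite('pics/c3.png',np.hstack([c(load('scene'),350,100,100,130,4),c(load('side'),250,90,100,130,4)]))
E
```

```text
time: 10.02
position: [0.6267, 0.0433, 0.1463]
tool_rot: [3.14, 0.001, 2.07]
contact_force: [0.2, 0.4, -0.3]
width: 0.168
gripper_force: 60.2
[0.62672618 0.04331705 0.14632279] 2.0704556190602226 [ 0.15664885  0.39280437 -0.33367519] [-0.04062614 -0.04305759 -0.03020042] [ 1.1 -0.6  1.3]
```

View pics/c3.png

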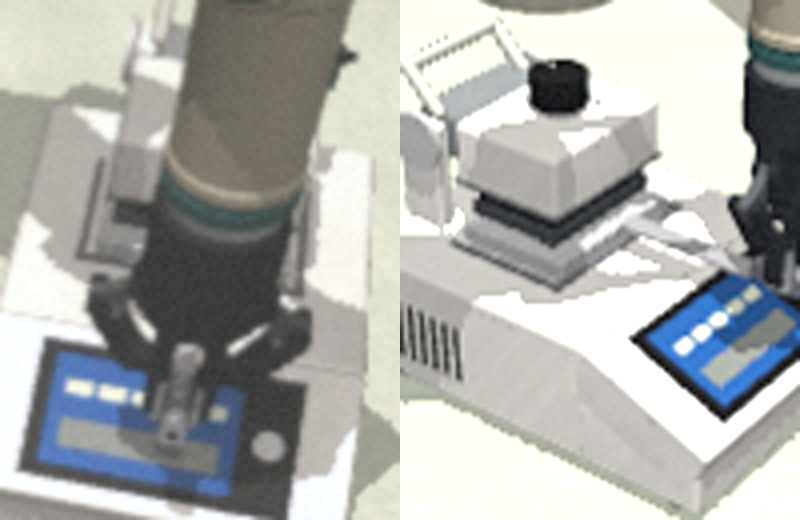

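The side crop shows the blade level, with its tip at about (630,222), just in front of the block's front edge. Next is forward over the ledge, then a touch down.

```bash
python3 -m creep '[{"grip":1,"dx":8,"dy":-0.6,"dz":0,"turn":0},{"grip":1,"dx":6,"dy":0,"dz":3,"turn":0},{"grip":1,"dx":0,"dy":0,"dz":1,"turn":0},{"grip":1,"dx":0,"dy":0,"dz":0,"turn":0},{"grip":1,"dx":0,"dy":0,"dz":0,"turn":0}]'
for i in 1 2 3; do python3 -m creep '[{"grip":1,"dx":0,"dy":0,"dz":0.8,"turn":0},{"grip":1,"dx":0,"dy":0,"dz":0,"turn":0}]' | egrep 'pos|contact'; done
```

```text
time: 10.75
position: [0.6187, 0.0555, 0.1413]
tool_rot: [3.141, 0.0, 2.071]
contact_force: [-0.4, -0.2, -0.6]
width: 0.165
gripper_force: 60.2
position: [0.6186, 0.0555, 0.1404]
contact_force: [-0.4, -0.5, -0.4]
position: [0.6185, 0.0555, 0.1396]
contact_force: [-0.6, -0.1, -0.1]
position: [0.6185, 0.0555, 0.1388]
contact_force: [-1.1, -0.0, -1.5]
```

```bash
for i in 1 2 3 4; do python3 -m creep '[{"grip":1,"dx":0,"dy":0,"dz":0.4,"turn":0},{"grip":1,"dx":0,"dy":0,"dz":0,"turn":0}]' | egrep 'pos|contact'; done
```

```text
position: [0.6186, 0.0556, 0.1385]
contact_force: [0.3, 0.2, -1.0]
position: [0.6186, 0.0556, 0.1381]
contact_force: [-0.8, -0.8, -0.8]
position: [0.6186, 0.0556, 0.1377]
contact_force: [0.1, -0.6, -0.5]
position: [0.6186, 0.0556, 0.1373]
contact_force: [-0.6, 0.2, -0.8]
```

```bash
for i in 1 2 3; do python3 -m creep '[{"grip":1,"dx":0,"dy":0,"dz":0.4,"turn":0},{"grip":1,"dx":0,"dy":0,"dz":0,"turn":0}]' | egrep 'pos|contact'; done; python3 -c "
from h import *
print(state()[2:4])"
```

```text
position: [0.6186, 0.0556, 0.137]
contact_force: [0.6, -0.5, 0.0]
position: [0.6187, 0.0556, 0.1366]
contact_force: [-0.3, -0.4, -0.4]
position: [0.6187, 0.0555, 0.1362]
contact_force: [0.9, -0.6, 0.6]
(array([ 0.88791419, -0.58621519,  0.62533359]), array([0.0649125 , 0.06479807, 0.00141192]))
```

```bash
python3 -m creep '[{"grip":1,"dx":0,"dy":0,"dz":-0.4,"turn":0},{"grip":1,"dx":4,"dy":0,"dz":0,"turn":0},{"grip":1,"dx":4,"dy":0,"dz":0,"turn":0}]'|egrep 'pos|contact'; for i in 1 2 ; do python3 -m creep '[{"grip":1,"dx":4,"dy":0,"dz":0,"turn":0},{"grip":1,"dx":4,"dy":0,"dz":0,"turn":0}]'|egrep 'pos|contact'; done
```

```text
position: [0.6147, 0.0628, 0.1365]
contact_force: [0.9, -0.6, 0.9]
position: [0.6108, 0.0699, 0.1365]
contact_force: [-0.3, -0.5, 1.1]
position: [0.607, 0.0769, 0.1365]
contact_force: [0.4, -1.2, 1.7]
```

```bash
python3 -m creep '[{"grip":1,"dx":6,"dy":0,"dz":-0.2,"turn":0},{"grip":1,"dx":7,"dy":0,"dz":0,"turn":0},{"grip":1,"dx":7,"dy":0,"dz":0,"turn":0}]'|egrep 'pos|contact'; for i in 1 2 ; do python3 -m creep '[{"grip":1,"dx":7,"dy":0,"dz":0,"turn":0},{"grip":1,"dx":7,"dy":0,"dz":0,"turn":0}]'|egrep 'pos|contact|rot'; done
```

```text
position: [0.5973, 0.0946, 0.1367]
contact_force: [1.1, -1.6, 1.6]
position: [0.5907, 0.1069, 0.1368]
tool_rot: [3.141, 0.0, 2.071]
contact_force: [-1.2, -1.8, 1.7]
position: [0.584, 0.1191, 0.1369]
tool_rot: [3.141, 0.0, 2.071]
contact_force: [1.0, -1.8, 2.1]
```

```bash
python3 -m creep '[{"grip":1,"dx":7,"dy":0,"dz":-0.3,"turn":0},{"grip":1,"dx":7,"dy":0,"dz":0,"turn":0},{"grip":1,"dx":0,"dy":0,"dz":0,"turn":0},{"grip":1,"dx":0,"dy":0,"dz":0,"turn":0}]'|egrep 'pos|contact'; for i in 1 2 3 4 5; do python3 -m creep '[{"grip":1,"dx":0,"dy":0,"dz":-0.3,"turn":0},{"grip":1,"dx":0,"dy":0,"dz":0,"turn":0}]'|egrep 'pos|contact'; done
```

```text
position: [0.5768, 0.1318, 0.1369]
contact_force: [-1.2, 2.1, 2.5]
position: [0.5772, 0.131, 0.1371]
contact_force: [-0.2, 0.4, 1.0]
position: [0.5773, 0.1307, 0.1374]
contact_force: [0.2, -0.2, -0.3]
position: [0.5773, 0.1308, 0.1377]
contact_force: [-0.0, 0.2, 0.1]
position: [0.5773, 0.131, 0.1382]
contact_force: [-0.3, 0.6, -0.4]
position: [0.5774, 0.131, 0.1385]
contact_force: [0.7, 0.9, 0.1]
```

```bash
for i in 1 2 3 4 5 6; do python3 -m creep '[{"grip":1,"dx":0,"dy":0,"dz":-0.4,"turn":0},{"grip":1,"dx":0,"dy":0,"dz":0,"turn":0}]'|egrep 'time|pos|contact'; done
```

```text
time: 17.0
position: [0.5773, 0.131, 0.139]
contact_force: [-0.4, 0.6, -0.9]
time: 17.25
position: [0.5774, 0.131, 0.1393]
contact_force: [-0.5, -0.5, -0.3]
time: 17.5
position: [0.5774, 0.131, 0.1398]
contact_force: [0.1, -0.1, -1.1]
time: 17.75
position: [0.5774, 0.131, 0.1402]
contact_force: [0.4, -0.8, -1.7]
time: 18.0
position: [0.5774, 0.131, 0.1405]
contact_force: [-0.4, -0.3, -0.5]
time: 18.25
position: [0.5774, 0.131, 0.1409]
contact_force: [0.5, 0.4, -0.6]
```

```bash
for i in 1 2 3 4 5; do python3 -m creep '[{"grip":1,"dx":0,"dy":0,"dz":-0.4,"turn":0},{"grip":1,"dx":0,"dy":0,"dz":0,"turn":0}]'|egrep 'pos|contact'; done
```

```text
position: [0.5774, 0.131, 0.1414]
contact_force: [-0.3, -0.3, -0.8]
position: [0.5774, 0.131, 0.1418]
contact_force: [0.4, -0.2, -0.5]
position: [0.5773, 0.131, 0.1421]
contact_force: [-0.3, 0.3, -1.8]
position: [0.5773, 0.131, 0.1423]
contact_force: [-0.6, 0.2, -2.5]
position: [0.5773, 0.131, 0.1427]
contact_force: [1.2, 1.3, -2.7]
```

```bash
python3 -m creep '[{"grip":1,"dx":0,"dy":0,"dz":3,"turn":0},{"grip":1,"dx":0,"dy":0,"dz":2.3,"turn":0},{"grip":1,"dx":0,"dy":0,"dz":0,"turn":0}]'|egrep 'pos|contact'
python3 -m creep '[{"grip":0.3,"dx":0,"dy":0,"dz":0,"turn":0},{"grip":-0.2,"dx":0,"dy":0,"dz":0,"turn":0},{"grip":-0.2,"dx":0,"dy":0,"dz":0,"turn":0},{"grip":-0.2,"dx":0,"dy":0,"dz":-15,"turn":0},{"grip":-0.6,"dx":0,"dy":0,"dz":-45,"turn":0},{"grip":-0.6,"dx":0,"dy":0,"dz":-50,"turn":0},{"grip":-0.6,"dx":0,"dy":0,"dz":-45,"turn":0},{"grip":-0.6,"dx":0,"dy":0,"dz":0,"turn":0}]'|egrep 'time|pos|contact'
python3 -m creep '[{"grip":-0.6,"dx":46,"dy":0,"dz":0,"turn":0},{"grip":-0.6,"dx":50,"dy":0,"dz":0,"turn":0},{"grip":-0.6,"dx":10,"dy":-0.5,"dz":0,"turn":0},{"grip":-0.6,"dx":0,"dy":0,"dz":0,"turn":-10},{"grip":-0.6,"dx":0,"dy":0,"dz":0,"turn":-10},{"grip":-0.6,"dx":0,"dy":0,"dz":0,"turn":-10},{"grip":-0.6,"dx":0,"dy":0,"dz":0,"turn":0}]'
python3 - <<'E'
from h import *
S=snap('side'); snap('wrist')
p,y,F,M,o=state(); print(p,y,delta((.5262,.2237,.228),p,y))
i=lambda s,x,y,w,h,k:cv2.convertScaleAbs(cv2.resize(s['img'][y:y+h,x:x+w,::-1],None,fx=k,fy=k,interpolation=cv2.INTER_CUBIC),alpha=1.3,beta=10)
cv2.imwrite('pics/c4.png',np.hstack([i(S,250,70,100,150,4),cv2.resize(i(load('wrist'),160,60,320,340,1),None,fx=1.25,fy=1.25)[:600,:400].copy() if 0 else cv2.copyMakeBorder(i(load('wrist'),120,0,400,400,1),0,200,0,0,cv2.BORDER_CONSTANT)]))
E
```

```text
position: [0.5774, 0.131, 0.1376]
contact_force: [0.4, -0.6, 0.0]
time: 20.88
position: [0.5796, 0.1313, 0.2984]
contact_force: [-0.2, -0.0, 0.7]
time: 21.75
position: [0.5262, 0.2232, 0.2923]
tool_rot: [-3.141, -0.0, 2.592]
contact_force: [0.7, 0.0, -0.1]
width: 0.799
gripper_force: 0.0
[0.52612705 0.22332489 0.29236441] 2.591476778598957 [ 0.1  0.4 64.4]
```

View pics/c4.png

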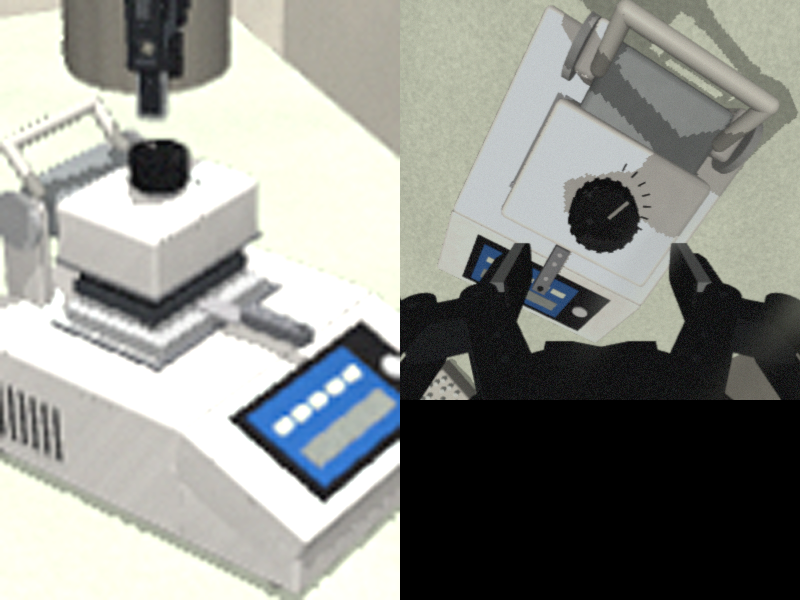

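The blade lies flat in the gap with its handle out in front, at (250–310, 315–335) in the side crop. The wheel top is centred at about (603,214) in the right crop, which is wrist pixel (323,214), between the open fingers.

```bash
python3 - <<'E'
from h import *
W=load('wrist'); p,y,F,M,o=state()
w=onplane(W,323,214,.256); print(w, delta((w[0],w[1],.228),p,y))
z=W['z_map']; P=np.array([world(W,ray(W,u,v)*z[v,u]) for v in range(150,280) for u in range(260,390) if z[v,u]>0]); P=P[abs(P[:,2]-.256)<.003]
print(len(P),cv2.minEnclosingCircle(P[:,:2].astype(np.float32)),P.mean(0))
E
```

```text
[0.52054025 0.2297347  0.256     ] [ 8.1  2.5 64.4]
3629 ((0.5252327919006348, 0.22767943143844604), 0.023336978629231453) [0.52404894 0.22809346 0.25579279]
```

```bash
python3 -m creep '[{"grip":-0.6,"dx":2,"dy":1.4,"dz":15,"turn":0},{"grip":-0.6,"dx":0,"dy":0,"dz":30,"turn":0},{"grip":-0.6,"dx":0,"dy":0,"dz":15,"turn":0},{"grip":-0.6,"dx":0,"dy":0,"dz":4,"turn":0},{"grip":0,"dx":0,"dy":0,"dz":0,"turn":0},{"grip":0,"dx":0,"dy":0,"dz":0,"turn":0},{"grip":1,"dx":0,"dy":0,"dz":0,"turn":0},{"grip":1,"dx":0,"dy":0,"dz":0,"turn":0},{"grip":1,"dx":0,"dy":0,"dz":0,"turn":0}]' 30; python3 -c "
from h import *
p,y,F,M,o=state();print(p,y,F,M)"
```

```text
time: 22.98
position: [0.5255, 0.226, 0.2295]
tool_rot: [3.141, 0.001, 2.595]
contact_force: [-0.8, -0.5, 4.6]
width: 0.507
gripper_force: 30.6
[0.52548643 0.22598726 0.22947925] 2.594573636526373 [-0.84216409 -0.48094656  4.57911593] [-0.20648896  0.1206088  -0.00193004]
```

```bash
python3 -m creep '[{"grip":1,"dx":0,"dy":0,"dz":-0.8,"turn":5},{"grip":1,"dx":0,"dy":0,"dz":0,"turn":9},{"grip":1,"dx":0,"dy":0,"dz":0,"turn":9},{"grip":1,"dx":0,"dy":0,"dz":0,"turn":9},{"grip":1,"dx":0,"dy":0,"dz":0,"turn":9},{"grip":1,"dx":0,"dy":0,"dz":0,"turn":9},{"grip":1,"dx":0,"dy":0,"dz":0,"turn":7},{"grip":1,"dx":0,"dy":0,"dz":0,"turn":3.5},{"grip":1,"dx":0,"dy":0,"dz":0,"turn":0}]'; python3 -c "
from h import *
p,y,F,M,o=state();print(p,y,F,M,np.degrees(2.5946-y))"
```

```text
time: 24.1
position: [0.5247, 0.2255, 0.2295]
tool_rot: [-3.141, 0.001, 1.539]
contact_force: [-2.0, -2.2, 3.3]
width: 0.503
gripper_force: 30.8
[0.52466343 0.22554651 0.22950788] 1.5391351585373017 [-2.03588806 -2.15773257  3.26792463] [-0.4285484   0.31005186 -0.10229128] 60.473680840257146
```

```bash
python3 -m creep '[{"grip":0,"dx":0,"dy":0,"dz":0,"turn":0},{"grip":-0.5,"dx":0,"dy":0,"dz":0,"turn":0},{"grip":-0.5,"dx":0,"dy":0,"dz":0,"turn":0},{"grip":-0.5,"dx":0,"dy":0,"dz":-30,"turn":0},{"grip":-0.3,"dx":0,"dy":0,"dz":-40,"turn":0},{"grip":-0.3,"dx":0,"dy":0,"dz":0,"turn":-10},{"grip":-0.3,"dx":0,"dy":0,"dz":0,"turn":-10},{"grip":-0.3,"dx":0,"dy":0,"dz":0,"turn":-10.5}]'
python3 -m creep '[{"grip":-0.3,"dx":-50,"dy":0.8,"dz":0,"turn":0},{"grip":-0.3,"dx":-58,"dy":0,"dz":0,"turn":0},{"grip":-0.3,"dx":0,"dy":0,"dz":20,"turn":0},{"grip":-0.3,"dx":0,"dy":0,"dz":50,"turn":0},{"grip":-0.3,"dx":0,"dy":0,"dz":45,"turn":0},{"grip":-0.3,"dx":0,"dy":0,"dz":0,"turn":0},{"grip":-0.3,"dx":0,"dy":0,"dz":0,"turn":0}]'; python3 -c "
from h import *
p,y,F,M,o=state();print(p,y,F,M,delta((.5774,.1310,.1376),p,y),np.degrees(y-2.071))
W=snap('wrist');z=W['z_map']
P=np.array([world(W,ray(W,u,v)*z[v,u]) for v in range(100,330) for u in range(280,360) if z[v,u]>0]);P=P[(abs(P[:,2]-.150)<.004)]
r=cv2.minAreaRect(P[:,:2].astype(np.float32)*1000);print(len(P),r,P.mean(0))"
```

```text
time: 25.1
position: [0.5254, 0.2265, 0.2993]
tool_rot: [3.141, -0.0, 2.078]
contact_force: [0.6, 0.4, 0.4]
width: 0.649
gripper_force: 0.0
time: 25.98
position: [0.579, 0.132, 0.186]
tool_rot: [3.139, 0.001, 2.071]
contact_force: [-1.3, -0.7, -0.2]
width: 0.644
gripper_force: 0.0
[0.57896273 0.13197882 0.18598103] 2.071272210493642 [-1.30835384 -0.67888022 -0.24749774] [-0.04359733  0.00273582 -0.01825888] [-0.1 -1.8 48.4] 0.015596512424853605
2157 ((579.3766479492188, 129.18789672851562), (15.909916877746582, 59.82804489135742), 28.13796615600586) [0.57851565 0.13081147 0.1492383 ]
```

```bash
python3 -m creep '[{"grip":-0.3,"dx":0,"dy":-1.0,"dz":25,"turn":0},{"grip":-0.3,"dx":0,"dy":0,"dz":17,"turn":0},{"grip":-0.3,"dx":0,"dy":0,"dz":6,"turn":0},{"grip":0.4,"dx":0,"dy":0,"dz":0,"turn":0},{"grip":1,"dx":0,"dy":0,"dz":0,"turn":0},{"grip":1,"dx":0,"dy":0,"dz":0,"turn":0},{"grip":1,"dx":0,"dy":0,"dz":0,"turn":0}]' 30; python3 -c "
from h import *
p,y,F,M,o=state();print(p,y,F,M)"
```

```text
time: 26.9
position: [0.5776, 0.1313, 0.1376]
tool_rot: [3.139, 0.001, 2.071]
contact_force: [-0.4, 0.4, 5.9]
width: 0.174
gripper_force: 33.6
[0.57756979 0.1312778  0.13763895] 2.0712265468815794 [-0.35374115  0.39918116  5.9290237 ] [ 0.00406173 -0.01959002  0.04272049]
```

```bash
for i in 1 2 3; do python3 -m creep '[{"grip":1,"dx":0,"dy":0,"dz":-0.3,"turn":0},{"grip":1,"dx":0,"dy":0,"dz":0,"turn":0}]'|egrep 'pos|contact'; done
```

```text
position: [0.5775, 0.1312, 0.1375]
contact_force: [1.0, -0.2, 5.5]
position: [0.5775, 0.1312, 0.1376]
contact_force: [1.5, 0.4, 5.5]
position: [0.5775, 0.1313, 0.1377]
contact_force: [2.2, -0.4, 3.7]
```

```bash
for i in 1 2 3; do python3 -m creep '[{"grip":1,"dx":0,"dy":0,"dz":-0.4,"turn":0},{"grip":1,"dx":0,"dy":0,"dz":0,"turn":0}]'|egrep 'pos|contact'; done
```

```text
position: [0.5773, 0.1311, 0.1377]
contact_force: [2.8, -0.2, 4.4]
position: [0.5769, 0.131, 0.1378]
contact_force: [3.3, -1.0, 1.0]
position: [0.5761, 0.131, 0.1379]
contact_force: [2.4, 0.6, -1.8]
```

```bash
python3 -m creep '[{"grip":1,"dx":-1,"dy":0,"dz":0.2,"turn":0},{"grip":1,"dx":-1,"dy":0,"dz":0,"turn":0}]'|egrep 'time|pos|contact'; for i in 1 2 3; do python3 -m creep '[{"grip":1,"dx":-1,"dy":0,"dz":0,"turn":0},{"grip":1,"dx":-1,"dy":0,"dz":0,"turn":0}]'|egrep 'time|pos|contact'; done
```

```text
time: 28.65
position: [0.5763, 0.1302, 0.1379]
contact_force: [-0.3, 3.8, -0.9]
time: 28.9
position: [0.5776, 0.1277, 0.1379]
contact_force: [-1.0, 2.8, -0.6]
time: 29.15
position: [0.5791, 0.1257, 0.138]
contact_force: [-0.2, 1.6, -2.0]
time: 29.4
position: [0.5805, 0.124, 0.1382]
contact_force: [-1.4, 2.0, -1.8]
```

```bash
for i in 1 2 3 4; do python3 -m creep '[{"grip":1,"dx":1,"dy":0,"dz":0.1,"turn":0},{"grip":1,"dx":1,"dy":0,"dz":0,"turn":0}]'|egrep 'pos|contact'; done;  python3 -m creep '[{"grip":1,"dx":1,"dy":0,"dz":0,"turn":0}]'|egrep 'time|pos|contact'; python3 -m creep '[{"grip":1,"dx":1,"dy":0,"dz":0,"turn":0}]'|egrep 'pos|contact'
```

```text
position: [0.5805, 0.1247, 0.1384]
contact_force: [0.9, -2.3, -1.9]
position: [0.5791, 0.1274, 0.1383]
contact_force: [0.8, -2.0, -2.3]
position: [0.5778, 0.1296, 0.1381]
contact_force: [0.2, -2.0, -2.5]
position: [0.5767, 0.1313, 0.138]
contact_force: [1.4, -1.3, -0.6]
time: 30.52
position: [0.5762, 0.1321, 0.1379]
contact_force: [1.0, -1.6, -1.5]
position: [0.5757, 0.133, 0.138]
contact_force: [0.6, -2.0, -2.0]
```

```bash
python3 -m creep '[{"grip":0.3,"dx":0,"dy":0,"dz":0.5,"turn":0},{"grip":-0.2,"dx":0,"dy":0,"dz":0,"turn":0},{"grip":-0.2,"dx":0,"dy":0,"dz":0,"turn":0},{"grip":-0.2,"dx":0,"dy":0,"dz":-15,"turn":0},{"grip":-0.6,"dx":0,"dy":0,"dz":-50,"turn":0},{"grip":-0.6,"dx":0,"dy":0,"dz":-55,"turn":0},{"grip":-0.6,"dx":20,"dy":0,"dz":-38,"turn":0},{"grip":-0.6,"dx":50,"dy":0,"dz":0,"turn":0},{"grip":-0.6,"dx":36,"dy":0,"dz":0,"turn":0},{"grip":-0.6,"dx":0,"dy":0,"dz":0,"turn":0}]'|egrep 'time|pos|contact'
python3 -m creep '[{"grip":-0.6,"dx":0,"dy":0,"dz":0,"turn":0}]' >/dev/null; python3 -c "
from h import *
p,y,F,M,o=state();print(p,y,delta((.5252,.2257,.230),p,y))"
```

```text
time: 31.9
position: [0.5237, 0.2279, 0.297]
contact_force: [0.2, -0.9, -0.6]
[0.52520588 0.22562029 0.29616381] 2.071348181598162 [ 0.1  0.  66.2]
```

```bash
python3 -m creep '[{"grip":-0.6,"dx":0,"dy":0,"dz":30,"turn":0},{"grip":-0.6,"dx":0,"dy":0,"dz":28,"turn":0},{"grip":-0.6,"dx":0,"dy":0,"dz":8,"turn":0},{"grip":0,"dx":0,"dy":0,"dz":0,"turn":0},{"grip":0,"dx":0,"dy":0,"dz":0,"turn":0},{"grip":1,"dx":0,"dy":0,"dz":0,"turn":0},{"grip":1,"dx":0,"dy":0,"dz":0,"turn":0},{"grip":1,"dx":0,"dy":0,"dz":0,"turn":0}]' 30; python3 -c "
from h import *
print(state()[1:4])"
python3 -m creep '[{"grip":1,"dx":0,"dy":0,"dz":0,"turn":3},{"grip":1,"dx":0,"dy":0,"dz":0,"turn":3},{"grip":1,"dx":0,"dy":0,"dz":0,"turn":1.6},{"grip":1,"dx":0,"dy":0,"dz":0,"turn":0},{"grip":1,"dx":0,"dy":0,"dz":0,"turn":0}]'; python3 -c "
from h import *
print(state()[1:4])"
```

```text
time: 33.02
position: [0.5253, 0.2254, 0.2304]
tool_rot: [3.14, 0.002, 2.071]
contact_force: [-2.6, -5.2, 5.6]
width: 0.505
gripper_force: 30.8
(np.float64(2.071012005723596), array([-2.56854443, -5.16756391,  5.58541384]), array([-0.70477634,  0.25325412, -0.031643  ]))
time: 33.65
position: [0.5251, 0.2253, 0.2304]
tool_rot: [3.141, 0.002, 1.938]
contact_force: [-2.7, -4.8, 5.5]
width: 0.506
gripper_force: 31.0
(np.float64(1.9383310977216466), array([-2.65330183, -4.82619363,  5.45544129]), array([-0.71344166,  0.29608697, -0.10661754]))
```

```bash
python3 -m creep '[{"grip":0,"dx":0,"dy":0,"dz":0,"turn":0},{"grip":-0.5,"dx":0,"dy":0,"dz":0,"turn":0},{"grip":-0.5,"dx":0,"dy":0,"dz":0,"turn":0},{"grip":-0.5,"dx":0,"dy":0,"dz":-30,"turn":0},{"grip":-0.3,"dx":0,"dy":0,"dz":-38,"turn":0},{"grip":-0.3,"dx":0,"dy":0,"dz":0,"turn":-7.6},{"grip":-0.3,"dx":-50,"dy":0,"dz":0,"turn":0},{"grip":-0.3,"dx":-55.5,"dy":0,"dz":10,"turn":0},{"grip":-0.3,"dx":0,"dy":0,"dz":50,"turn":0},{"grip":-0.3,"dx":0,"dy":0,"dz":50,"turn":0}]'
python3 -m creep '[{"grip":-0.3,"dx":0,"dy":0,"dz":0,"turn":0},{"grip":-0.3,"dx":0,"dy":0,"dz":0,"turn":0}]' >/dev/null; python3 -c "
from h import *
p,y,F,M,o=state();print(p,y,delta((.5757,.1330,.1385),p,y))"
```

```text
time: 34.9
position: [0.5765, 0.1331, 0.1862]
tool_rot: [3.139, -0.0, 2.069]
contact_force: [0.5, 0.8, -0.0]
width: 0.648
gripper_force: 0.0
[0.57682449 0.13392571 0.18904757] 2.0714008368079035 [-0.3 -1.4 50.5]
```

```bash
python3 -m creep '[{"grip":-0.3,"dx":-0.3,"dy":-0.9,"dz":28,"turn":0},{"grip":-0.3,"dx":0,"dy":0,"dz":17,"turn":0},{"grip":-0.3,"dx":0,"dy":0,"dz":5.5,"turn":0},{"grip":0.4,"dx":0,"dy":0,"dz":0,"turn":0},{"grip":1,"dx":0,"dy":0,"dz":0,"turn":0},{"grip":1,"dx":0,"dy":0,"dz":0,"turn":0},{"grip":1,"dx":0,"dy":0,"dz":0,"turn":0}]' 30|egrep 'time|pos|contact'; for i in 1 2 3; do python3 -m creep '[{"grip":1,"dx":0,"dy":0,"dz":-0.5,"turn":0},{"grip":1,"dx":0,"dy":0,"dz":0,"turn":0}]'|egrep 'pos|contact'; done
```

```text
time: 36.02
position: [0.5758, 0.1329, 0.1384]
contact_force: [-0.6, 0.4, 5.9]
position: [0.5758, 0.1329, 0.1384]
contact_force: [1.2, 0.8, 5.1]
position: [0.5757, 0.1328, 0.1384]
contact_force: [1.7, -0.0, 5.0]
position: [0.5754, 0.1327, 0.1384]
contact_force: [2.8, 0.3, 1.9]
```

```bash
python3 -m creep '[{"grip":1,"dx":0,"dy":0.5,"dz":-0.4,"turn":0},{"grip":1,"dx":0,"dy":0,"dz":0,"turn":0}]'|egrep 'pos|contact'; for i in 1 2 3 4; do python3 -m creep '[{"grip":1,"dx":-1,"dy":0,"dz":0,"turn":0},{"grip":1,"dx":-1,"dy":0,"dz":0,"turn":0}]'|egrep 'time|pos|contact'; done
```

```text
position: [0.5754, 0.1327, 0.1385]
contact_force: [3.7, -0.1, 0.5]
time: 37.28
position: [0.5752, 0.1325, 0.1385]
contact_force: [-0.3, 6.1, 2.0]
time: 37.52
position: [0.5753, 0.1314, 0.1384]
contact_force: [-1.6, 6.9, 3.1]
time: 37.78
position: [0.5758, 0.1298, 0.1384]
contact_force: [-2.0, 5.9, 3.5]
time: 38.02
position: [0.5764, 0.128, 0.1384]
contact_force: [-3.1, 7.1, 2.7]
```

```bash
for i in 1 2 3 4; do python3 -m creep '[{"grip":1,"dx":-1,"dy":0,"dz":-0.5,"turn":0},{"grip":1,"dx":-1,"dy":0,"dz":0,"turn":0}]'|egrep 'time|pos|contact'; done
```

```text
time: 38.28
position: [0.5772, 0.1259, 0.1385]
contact_force: [-2.2, 5.8, 2.0]
time: 38.52
position: [0.5783, 0.1233, 0.1386]
contact_force: [-2.5, 4.8, -1.8]
time: 38.78
position: [0.5806, 0.1204, 0.1393]
contact_force: [-3.0, 2.7, -4.3]
time: 39.02
position: [0.5822, 0.1187, 0.1402]
contact_force: [-3.3, 4.4, -6.0]
```

```bash
python3 -m creep '[{"grip":1,"dx":-1,"dy":0,"dz":0.6,"turn":0},{"grip":1,"dx":-1,"dy":0,"dz":0.4,"turn":0}]'|egrep 'time|pos|contact'; for i in 1 2 3; do python3 -m creep '[{"grip":1,"dx":-1.5,"dy":0,"dz":0,"turn":0},{"grip":1,"dx":-1.5,"dy":0,"dz":0,"turn":0}]'|egrep 'pos|contact'; done
```

```text
time: 39.28
position: [0.5839, 0.117, 0.1397]
contact_force: [-2.8, 3.2, -4.6]
position: [0.5856, 0.1145, 0.1399]
contact_force: [-2.8, 3.4, -5.0]
position: [0.5871, 0.1119, 0.1399]
contact_force: [-1.9, 5.2, -4.6]
position: [0.5884, 0.1092, 0.1399]
contact_force: [-2.6, 4.4, -4.4]
```

```bash
python3 -m creep '[{"grip":1,"dx":-2,"dy":0,"dz":0.5,"turn":0},{"grip":1,"dx":-2,"dy":0,"dz":0.3,"turn":0},{"grip":1,"dx":-2.5,"dy":0,"dz":0,"turn":0},{"grip":1,"dx":-2.5,"dy":0,"dz":0,"turn":0}]'|egrep 'time|pos|contact';for i in 1 2 3 4; do python3 -m creep '[{"grip":1,"dx":-3,"dy":0,"dz":0,"turn":0},{"grip":1,"dx":-3,"dy":0,"dz":0,"turn":0},{"grip":1,"dx":-3,"dy":0,"dz":0,"turn":0}]'|egrep 'pos|contact'; done
```

```text
time: 40.52
position: [0.5928, 0.1011, 0.1391]
contact_force: [-1.4, 4.0, -2.8]
position: [0.597, 0.0932, 0.1391]
contact_force: [-1.6, 3.7, -1.9]
position: [0.6013, 0.0853, 0.139]
contact_force: [-3.5, 3.4, -1.5]
position: [0.6057, 0.0774, 0.139]
contact_force: [-1.6, 4.0, -1.8]
position: [0.61, 0.0695, 0.1391]
contact_force: [-1.3, 3.0, -1.2]
```

```bash
python3 -m creep '[{"grip":1,"dx":-4,"dy":0,"dz":0,"turn":0},{"grip":1,"dx":-5,"dy":0,"dz":-0.3,"turn":0},{"grip":1,"dx":-6,"dy":0,"dz":-0.5,"turn":0},{"grip":1,"dx":-10,"dy":0,"dz":-1,"turn":0},{"grip":1,"dx":-15,"dy":0,"dz":-2,"turn":0},{"grip":1,"dx":-10,"dy":0,"dz":-15,"turn":0},{"grip":1,"dx":0,"dy":0,"dz":-30,"turn":0},{"grip":1,"dx":0,"dy":0,"dz":-15,"turn":0},{"grip":1,"dx":0,"dy":0,"dz":0,"turn":0}]' 60; python3 -c "
from h import *
p,y,F,M,o=state();print(p,y,np.degrees(y-1.323),delta((.4678,-.3568,.05),p,1.323))
W=snap('wrist');z=W['z_map']
P=np.array([world(W,ray(W,u,v)*z[v,u]) for v in range(0,330) for u in range(270,370) if .05<z[v,u]<.25]);
from numpy.linalg import inv
c=np.array([np.cos(y),np.sin(y)]);n=np.array([np.sin(y),-np.cos(y)]);a=(P[:,:2]-p[:2])@c;b=(P[:,:2]-p[:2])@n
for lo in range(-30,160,15):
  m=(a*1000>lo)&(a*1000<lo+15)&(abs(b)<.011);print(lo,m.sum(),(b[m].mean()*1000).round(1) if m.any() else '',(np.median(P[m,2]-p[2])*1000).round(1) if m.any() else '')"
```

```text
time: 43.15
position: [0.6348, 0.0256, 0.2047]
tool_rot: [3.138, 0.002, 2.071]
contact_force: [0.2, 0.4, -0.4]
width: 0.16
gripper_force: 63.9
[0.63482601 0.02556091 0.20467655] 2.070959284229321 42.85491023396606 [-411.6  -68.1  154.7]
-30 788 1.0 10.8
-15 1254 0.8 11.2
0 2628 -0.3 27.0
15 1893 0.1 10.6
30 1234 0.8 -0.5
45 1335 0.7 -0.6
60 1474 0.8 -0.6
75 1625 0.7 -0.7
90 1784 0.6 -0.8
105 1364 0.7 -0.9
120 0  
135 0  
150 0
```

```bash
python3 -m creep '[{"grip":1,"dx":0,"dy":0,"dz":0,"turn":6},{"grip":1,"dx":0,"dy":0,"dz":0,"turn":8.5},{"grip":1,"dx":0,"dy":0,"dz":0,"turn":8.5},{"grip":1,"dx":0,"dy":0,"dz":0,"turn":8.5},{"grip":1,"dx":0,"dy":0,"dz":0,"turn":8.5},{"grip":1,"dx":0,"dy":0,"dz":0,"turn":2.9}]' >/dev/null
python3 -m creep '[{"grip":1,"dx":-30,"dy":-5,"dz":0,"turn":0},{"grip":1,"dx":-46,"dy":-8,"dz":0,"turn":0},{"grip":1,"dx":-46,"dy":-8,"dz":0,"turn":0},{"grip":1,"dx":-46,"dy":-8,"dz":0,"turn":0},{"grip":1,"dx":-46,"dy":-8,"dz":15,"turn":0},{"grip":1,"dx":-46,"dy":-8,"dz":25,"turn":0},{"grip":1,"dx":-46,"dy":-8,"dz":35,"turn":0},{"grip":1,"dx":-46,"dy":-8,"dz":35,"turn":0},{"grip":1,"dx":-40,"dy":-5,"dz":30,"turn":0},{"grip":1,"dx":-19.5,"dy":-2,"dz":15,"turn":0}]' >/dev/null
python3 -m creep '[{"grip":1,"dx":0,"dy":0,"dz":0,"turn":0},{"grip":1,"dx":0,"dy":0,"dz":0,"turn":0}]'; python3 -c "
from h import *
p,y,F,M,o=state();print(p,y,np.degrees(y-1.323),delta((.4678,-.3568,.009),p,1.323))"
```

```text
time: 45.45
position: [0.4676, -0.3554, 0.0485]
tool_rot: [3.141, -0.0, 1.323]
contact_force: [0.7, -0.1, -0.9]
width: 0.168
gripper_force: 63.9
[ 0.46756466 -0.35535659  0.04845505] 1.3229603500010025 -0.002271777600249841 [-1.3  0.6 39.5]
```

```bash
python3 -m creep '[{"grip":1,"dx":-1.3,"dy":0.6,"dz":20,"turn":0},{"grip":1,"dx":0,"dy":0,"dz":15,"turn":0},{"grip":1,"dx":0,"dy":0,"dz":4,"turn":0},{"grip":1,"dx":0,"dy":0,"dz":0,"turn":0}]'|egrep 'pos|contact'; for i in 1 2 3 4; do python3 -m creep '[{"grip":1,"dx":0,"dy":0,"dz":0.7,"turn":0},{"grip":1,"dx":0,"dy":0,"dz":0,"turn":0}]'|egrep 'pos|contact'; done
```

```text
position: [0.4673, -0.3572, 0.0089]
contact_force: [-0.4, 0.1, -1.0]
position: [0.4672, -0.3579, 0.0085]
contact_force: [0.6, 0.5, -1.2]
position: [0.4669, -0.3577, 0.0074]
contact_force: [0.2, -0.5, -1.0]
position: [0.4669, -0.3576, 0.0066]
contact_force: [-0.1, 0.5, -1.6]
position: [0.467, -0.3577, 0.0063]
contact_force: [-0.8, 1.3, 3.3]
```

Touched down on the mat. I'll release, rise and check with depth.

```bash
python3 -m creep '[{"grip":0.3,"dx":0,"dy":0,"dz":0,"turn":0},{"grip":-0.2,"dx":0,"dy":0,"dz":0,"turn":0},{"grip":-0.2,"dx":0,"dy":0,"dz":0,"turn":0},{"grip":-0.2,"dx":0,"dy":0,"dz":-15,"turn":0},{"grip":-0.2,"dx":0,"dy":0,"dz":-45,"turn":0},{"grip":-0.2,"dx":0,"dy":0,"dz":-50,"turn":0},{"grip":-0.2,"dx":0,"dy":0,"dz":-50,"turn":0},{"grip":-0.2,"dx":0,"dy":0,"dz":-30,"turn":0},{"grip":-0.2,"dx":0,"dy":0,"dz":0,"turn":0},{"grip":-0.2,"dx":0,"dy":0,"dz":0,"turn":0}]'; python3 -c "
from h import *
p,y,F,M,o=state();W=snap('wrist');z=W['z_map']
P=np.array([world(W,ray(W,u,v)*z[v,u]) for v in range(20,230) for u in range(240,400) if z[v,u]>0])
c=np.array([np.cos(y),np.sin(y)]);n=np.array([np.sin(y),-np.cos(y)]);d=P[:,:2]-np.array([.4664,-.3600]);a=d@c*1000;b=d@n*1000
for lo in range(-40,160,12):
  m=(a>lo)&(a<lo+12)&(abs(b)<6);print(lo,m.sum(),(np.median(P[m,2])*1000).round(1) if m.any() else '')
g=W['img'].mean(2);print(F)"
```

```text
time: 48.2
position: [0.4664, -0.3572, 0.1956]
tool_rot: [-3.141, -0.001, 1.322]
contact_force: [0.4, 0.1, -0.5]
width: 0.6
gripper_force: 0.0
-40 62 3.5
-28 112 17.1
-16 120 16.9
-4 114 17.0
8 124 17.0
20 135 16.6
32 123 6.0
44 130 5.9
56 120 6.0
68 132 5.9
80 143 5.9
92 144 5.9
104 152 5.8
116 157 5.9
128 156 5.9
140 156 5.7
152 75 2.9
[ 0.39901722  0.0757073  -0.5144904 ]
```

The blade lies flat on the mat, with its handle top at 17 mm and the blade at 5.9 mm along its whole length.

```bash
python3 -c "
from cell import ctrl
print(ctrl.job_done())"
```

```text
the job is handed in; nothing more can be done
None
```

The lid height is set and the job is handed in at about 48 s: the blade went about 80 mm in under the plate, came out by the handle with about 4–5.5 N of drag after one wheel correction, and lies flat back on the mat.

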